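# Seat the five-toothed core in the mould slide and push the slide home

## Task

Take the steel core with the long rib and five narrow teeth from its wooden rest and lower it gently into the slotted slide of the mould, wherever the slide happens to stand, so that all five teeth go into their slots and its flange lies flush on the slide. Then, with the core seated, push it sideways so that the slide goes along its pocket until it stops gently against the end wall on the robot's left (the mould's +y end), and let go. Never force the teeth, and leave the spare core (round knob, two broad teeth) and the other parts on the bench where they are.

Things in the scene. Friction and masses are not known exactly. Their poses are not given: they have to be found in the camera images.
- comb_grip (a point): Centre of the grip rib (60 mm along y, 14 along x, 32 tall) on top of the core to fit: steel, 0.5-0.75 kg, same after a half turn, z up. Pinch the rib across x. The point is 16 mm below the rib's top, 16 above the top of the flange (104 y x 36 x, 10 thick), 50 above the tooth tips. It starts 60 mm above the bench; the flange's ends lie on a wooden rest 70 x 130 x 34 mm, teeth hanging free.
- comb_tips (a point): Same core, centre of the tips of its five teeth, 50 mm below comb_grip. The teeth stand in a row along y, 18 mm apart, the middle one at y = 0; each is 8 mm along y, 16 along x and 24 tall below the flange. The ground teeth are spoilt by more than 50 N between core and mould: touch down at under 10 mm/s; a press of about 4 N is enough to feel for the slots.
- mould: Mould half: steel frame fixed to the bench, 130 x 220 (y) x 45 mm, origin centre of underside, z up. A pocket, x -26 to 26, y -71 to 69 mm, holds a steel slide 50 x 110 (y) mm centred on x = 0, flat top 50 mm above the bench, that slides along y against 6 N dry friction. Its place is not measured: it starts with its centre between y = +2 and -12 mm; -14 is its farthest.
- slide_home (a point): Point fixed on the mould (x 0, y +14, z 50 mm in its frame; same axes): where the middle of the slide's top is when the slide is home against the +y end wall; it starts 12-26 mm short. The slide has 5 slots along y, 18 mm apart, the middle one at its centre, each 10.4 (y) x 20 (x) mm, over 30 deep; none further out. Seated core: comb_grip 26 mm above this. At the stop a push meets over 13 N.
- spare_grip (a point): Spare core, not to be touched: same flange and height and same kind of rest, but on top a round knob (30 mm diameter, 32 tall) instead of the long rib, and below two broad teeth (20 mm along y) instead of five. The point is the knob's centre, 60 mm above the bench. The two cores may be in either place.
- bush_mid (a point): White moulded flanged bush, 34 mm diameter, 58 mm tall; centre. A bystander.
- electrode_mid (a point): Copper block 34 x 30 x 30 mm with a raised bar; centre. A bystander.
- bottle_mid (a point): White bottle, 44 mm diameter, 110 mm tall; centre. A bystander.
- fitting_mid (a point): Black pipe fitting on a 70 x 50 mm foot, 90 mm long, 70 mm high; centre. A bystander.
Things that resemble listed ones, but are neither listed nor needed, are in the scene too. What is shaped like the part that bears comb_grip but yellow is not meant.

How it is judged:
By the outcome, as a careful person would: the job done as asked, in the order asked, and still so for the second after the job is handed in, with the robot touching nothing.
It also fails if it takes over 58 s, if anything falls off the work surface, if the arm or the gripper's body presses on something with over 40 N, if the wrist force passes 120 N, or if a joint passes its speed limit or range.

## Robot

A 7-joint arm with a two-finger parallel gripper is mounted at the origin on the work surface. World frame = base frame: x ahead of the robot, y to its left, z up, the work surface at z = 0. Lengths are in m, angles in degrees, forces in N, time in s.
With the tool pointing down it reaches from about 0.35 to 0.775 m from the base axis. Payload 3.1 kg.
Tool frame: the origin (TCP) lies at the very end of the fingers, on their centre line; the grasp point (between the pads) lies 19 mm behind it; z points along the fingers, y is the direction in which the jaws open and shut (so a half turn about z gives the same grasp; the last joint's range is limited). The gripper opens to 85 mm and grips with 20 to 120 N. Pads are 22 mm wide; open, the fingers measure 114 mm over their backs; the gripper's body (76 mm by 85 mm) begins 54 mm behind the grasp point. The pads swing forward as they close: fully open they stand 13 mm farther back than shut.
Start: joints at [-77.561, 17.813, 0.802, 86.603, -0.252, 75.585, -1.558], TCP at [0.141, 0.532, 0.202] pointing down, gripper open.
Joint ranges: [-154.91, 154.91], [-16.99, 109.72], [-72.82, 74.43], [7.12, 147.25], [-82.49, 262.49], [11.32, 116.49], [-174.64, 174.64]. Speed limits (degrees/s): [159.86, 159.86, 180, 180, 180, 180, 180].

## Interface

Orientations are given as [roll, pitch, yaw] about the fixed x, y, z axes, in that order (R = Rz(yaw) Ry(pitch) Rx(roll)).
In Python, from cell import manip, kinematics, cams, recognise, cut_out, mark_of gives the robot as it stands. Calls block until the motion is done:
- manip.movep(position, orientation): joint-space move of the TCP to a pose.
- manip.move_straight(position, frame=None, velocity=0.15): straight line of the TCP; frame=None keeps the orientation; velocity is the mean speed in m/s.
- manip.move_j(angles): joint-space move.
- manip.grip(opening): finger opening in m; the grip force is fixed at half the most; returns when the fingers have stopped.
- manip.wait(seconds).
- kinematics.ik(position, orientation): joint angles nearest the present ones, or None.
- cams.capture(name): name is "scene" or "top" or "wrist"; returns (picture, depth): 480x640x3 uint8, red, green, blue; 480x640 float32, m along the optical axis (not along the pixel's ray), 0 where there is no reading.
- cams.camera_params(name): a dict with "vertical_fov" (degrees; the focal length in pixels is half the picture's height over the tangent of half this angle, whatever the lens; pixels are square), "cx", "cy" (the principal point, pixels), "cam_to_world" (4x4, takes a point from camera to world coordinates); the wrist camera has in their place "mount" (4x4, takes a point from camera to tool coordinates, whose origin is the TCP and whose axes are the flange's). Camera axes: x right, y down, z forward; pixel columns grow to the right and rows downward; lengths in m; the calibration is good to about 2 mm. A picture is of the moment at which its call begins: read the wrist's pose just before it. camera_params takes no time and is no camera call.
A pose or a line that the arm cannot do raises manip.Unreachable and nothing moves.
- manip.close_job(): hands the job in, once; it reports no verdict.
Trained networks look in the newest picture that a camera, given by its name, has taken for a name from the list of things; names that differ only in an ending like _2 or _b are one class to them, and where a whole thing is asked for, a point or a joint stands for the part that bears it (a point fixed in the world has none). Each returns a list of dicts, best first, with "score" (0 to 1); they miss things now and then, are a little off and sometimes report something else, mostly with a low value. They report only what shows in the picture. A call takes as long as a camera call. They do not tell look-alikes from the thing itself.
- recognise(camera, target): "at" ([x, y, z] in m, in world coordinates, good to about 4 mm: the middle of the surface that is visible of it).
- cut_out(camera, target): "mask" (480x640 bool, what is visible of it).
- mark_of(camera, target): "at" ([x, y, z] in m, in world coordinates, good to about 4 mm: a listed point, or the origin of a listed thing).
Readings, each from a call of its own:
- manip.current_clock(): time.
- manip.current_joints(): joint angles.
- manip.current_joint_vel(): joint speeds.
- manip.current_joint_efforts(): joint torques, N m.
- manip.current_ee_pos(): TCP position.
- manip.current_orientation(): TCP orientation.
- manip.current_contact_force(): force on the tool from outside, world axes, zero at the start.
- manip.current_moment(): the same for the moment, N m.
- manip.current_grip_width(): finger opening in m.
Only numpy, scipy, OpenCV 4.12 (cv2) and the standard library are available. Lean on these libraries where they do the work, as an engineer would, in place of code of your own. Each camera call takes 0.05 s, during which the arm holds its last target. There are 200 camera calls.

## Working session

There is one attempt and no reset: what is moved stays moved. The work goes in short steps, each a Python script; the robot and the scene stay as the last script left them, time stands still between calls to the robot, and variables do not carry over. Pictures are saved under pics/ and viewed, about 8 in all and at most 12, crops included, and the job is handed in when it is done.

```bash
ls; mkdir -p pics; cat > h.py <<'E'
import numpy as np, cv2
from cell import manip, kinematics, cams, recognise, cut_out, mark_of
from scipy.spatial.transform import Rotation as R
def tool():
    T=np.eye(4);T[:3,:3]=R.from_euler('xyz',manip.current_orientation(),degrees=True).as_matrix();T[:3,3]=manip.current_ee_pos();return T
def cap(name,fn=None):
    T=tool() if name=='wrist' else None
    im,d=cams.capture(name);p=cams.camera_params(name)
    M=T@np.array(p['mount']) if name=='wrist' else np.array(p['cam_to_world'])
    f=240/np.tan(np.radians(p['vertical_fov'])/2)
    v,u=np.mgrid[:480,:640]
    P=np.stack([(u-p['cx'])/f*d,(v-p['cy'])/f*d,d],-1)@M[:3,:3].T+M[:3,3]
    P[d==0]=np.nan
    if fn: cv2.imwrite('pics/'+fn,im[...,::-1])
    return im,d,P
E
python3 - <<'E'
from h import *
for c in ('scene','top'):
    im,d,P=cap(c,c+'1.png'); np.save(c+'P.npy',P)
    print(c,cams.camera_params(c))
    for n in ('comb_grip','spare_grip','mould','slide_home'):
        print(n,[(np.round(r['at'],4).tolist(),round(r['score'],2)) for r in mark_of(c,n)])
print(manip.current_clock(),manip.current_orientation(),manip.current_contact_force())
a=cv2.imread('pics/scene1.png')
E
```

```text
pics
scene {'vertical_fov': 44.37816870775166, 'cx': 324.1500915245711, 'cy': 241.9562982362684, 'cam_to_world': array([[-0.566056  ,  0.60346861, -0.5616104 ,  1.13537484],
       [ 0.82429324,  0.42343858, -0.37581968,  0.26993319],
       [ 0.01101213, -0.67566663, -0.73712505,  0.75313009],
       [ 0.        ,  0.        ,  0.        ,  1.        ]])}
comb_grip [([0.6855, 0.2279, 0.052], 0.95), ([0.6332, -0.3735, 0.0473], 0.88), ([0.6176, -0.1898, 0.0586], 0.74), ([0.5058, 0.177, 0.0014], 0.36)]
spare_grip [([0.4422, -0.2115, 0.0576], 0.88)]
mould [([0.5048, 0.1775, 0.0006], 0.97)]
slide_home [([0.4997, 0.1931, 0.0468], 0.96)]
top {'vertical_fov': 47.35369851195961, 'cx': 312.4038202223539, 'cy': 233.23773698150413, 'cam_to_world': array([[-0.02724297, -0.98576956,  0.16588006,  0.42712118],
       [-0.99962309,  0.02630225, -0.00786557, -0.06643065],
       [ 0.00339062, -0.16603182, -0.98611457,  1.16734178],
       [ 0.        ,  0.        ,  0.        ,  1.        ]])}
comb_grip [([0.6343, -0.3721, 0.0529], 0.93), ([0.683, 0.2273, 0.0478], 0.84)]
spare_grip [([0.442, -0.214, 0.0644], 0.95)]
mould [([0.5009, 0.1786, 0.0007], 0.64), ([0.4866, -0.0488, 0.0334], 0.54)]
slide_home [([0.5065, 0.1929, 0.051], 0.9)]
0.5 [-1.79996250e+02  3.68559847e-03  1.65176151e+02] [0.31022435 0.32614946 0.40410467]
```

View pics/scene1.png

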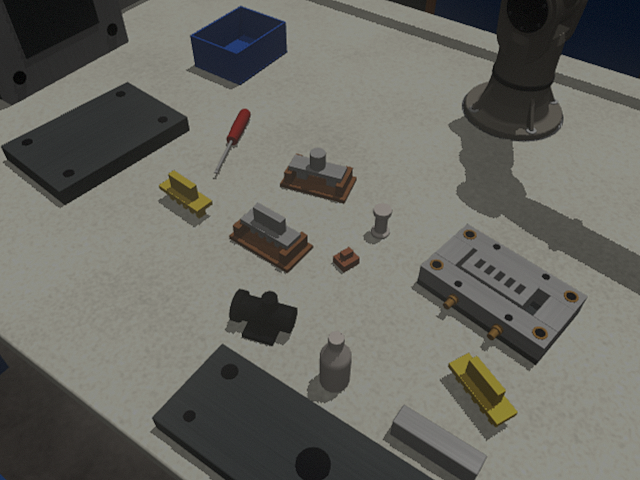

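View pics/top1.png

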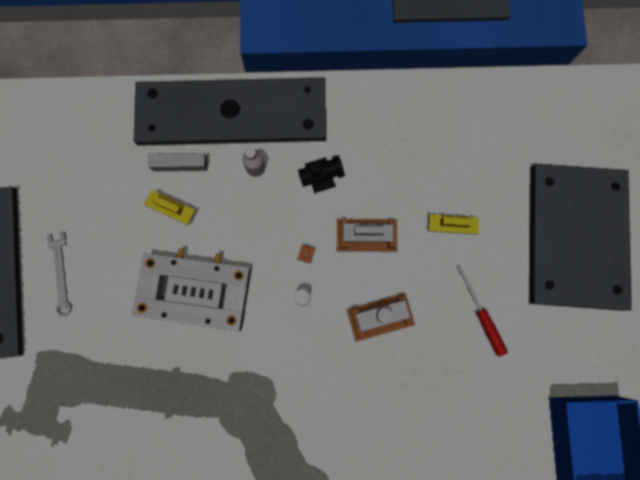

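The scene view shows the ribbed steel core on its rest at (268,225). The spare is at (318,170), yellow look-alikes at (185,193) and (483,388), and the mould's slotted slide at (500,275) with its gap on the +y side (540,300). The top view agrees: core (368,232), spare (382,315), mould (192,290). The next step is closer looks with the wrist camera.

```bash
python3 - <<'E'
from h import *
m=np.array(cams.camera_params('wrist')['mount']);print(np.round(m,3).tolist(),cams.camera_params('wrist')['vertical_fov'])
def go(x,y,z,yaw):
    # put camera over x,y
    Rt=R.from_euler('xyz',[180,0,yaw],degrees=True).as_matrix()
    o=Rt@m[:3,3]; a=Rt@m[:3,2]  # camera pos offset and axis
    h=z+o[2]-0.05; off=o+a*(h/-a[2])
    t=[x-off[0],y-off[1],z]; return t
for yaw in (90,-90):
  for nm,x,y in (('mould',.503,.178),('core',.618,-.19)):
    t=go(x,y,.27,yaw); print(yaw,nm,np.round(t,3),kinematics.ik(t,[180,0,yaw]), kinematics.ik([x,y,.1],[180,0,yaw]))
E
```

```text
[[-0.0, -0.945, -0.327, 0.084], [1.0, -0.0, 0.0, -0.0], [-0.0, -0.327, 0.945, -0.172], [0.0, 0.0, 0.0, 1.0]] 65.32809676894061
90 mould [0.503 0.23  0.27 ] [-48.92369218  17.98940536  30.90818372  79.4151735   -9.16204141
  85.08009345 -18.47340626] [-47.60363529  22.88094916  34.66326543  98.9384294  -14.41363395
  62.67291215  -8.37447793]
90 core [ 0.618 -0.138  0.27 ] [-23.40888122  39.36695563  69.25674034  65.63985425 -36.66081707
  96.55921253  35.6317074 ] [-19.45696772  46.43192908  63.71550265  80.11345437 -41.50834282
  78.59443616  44.84422544]
-90 mould [0.503 0.126 0.27 ] [-31.96603822  12.69754816  20.08386315  84.56521977  -4.35680607
  83.50514327 168.15836772] [-27.65797885  20.4744728    8.17277947  98.17641717  -3.24126322
  61.57844569 161.54881769]
-90 core [ 0.618 -0.242  0.27 ] [  -9.24962066   41.45316924   64.33003294   58.94491951  -37.06269381
   98.10378792 -137.99730351] [ -19.66333564   46.73683083   64.31208814   80.12139349  -41.97999472
   78.84883131 -134.85468612]
```

```bash
python3 - <<'E'
from h import *
def rep(c,ns):
    for n in ns: print(n,[(np.round(r['at'],4).tolist(),round(r['score'],2)) for r in mark_of(c,n)[:3]])
manip.movep([.503,.215,.21],[180,0,90]); manip.wait(.2)
im,d,P=cap('wrist','w_mould.png');np.save('w_mould.npy',P);rep('wrist',['mould','slide_home'])
print(manip.current_clock())
manip.movep([.618,-.155,.21],[180,0,90]); manip.wait(.2)
im,d,P=cap('wrist','w_core.png');np.save('w_core.npy',P);rep('wrist',['comb_grip','comb_tips'])
for r in cut_out('wrist','comb_grip')[:2]:
    M=r['mask'];v,u=np.nonzero(M);print(r['score'],M.sum(),u.mean(),v.mean())
a=P[...,2]
def rect(Q,s):
    r=cv2.minAreaRect((Q*1000).astype(np.float32)); print(s,len(Q),np.round(r[0],1),np.round(r[1],1),round(r[2],1))
near=(abs(P[...,0]-.618)<.06)&(abs(P[...,1]+.19)<.075)
rib=near&(a>.07)&(a<.082); fl=near&(a>.04)&(a<.05)
print(np.nanpercentile(a[near],[50,90,99]))
if rib.sum()>20: rect(P[rib][:,:2],'rib'); print(a[rib].mean())
if fl.sum()>20: rect(P[fl][:,:2],'fl')
print(manip.current_clock())
cv2.imwrite('pics/both.png',np.hstack([cv2.resize(cv2.imread('pics/'+f),(400,300)) for f in('w_mould.png','w_core.png')]))
E
```

```text
mould [([0.5039, 0.1802, -0.0042], 0.93)]
slide_home [([0.4996, 0.1925, 0.0467], 0.7), ([0.7506, -0.0945, 0.0364], 0.43)]
2.6083
comb_grip [([0.6329, -0.3703, 0.0502], 0.97), ([0.6132, -0.1909, 0.0589], 0.61)]
comb_tips [([0.6311, -0.37, -0.0008], 0.83)]
0.93 2699 326.96183771767323 386.3308632826973
[0.30088428 0.32345893 0.32855827]
rib 1029 [ 617.  -188.8] [59.8 14. ] 87.7
0.07626875977972536
fl 2723 [ 617.1 -189.2] [104.5  36. ] 87.7
4.45
```

View pics/w_mould.png

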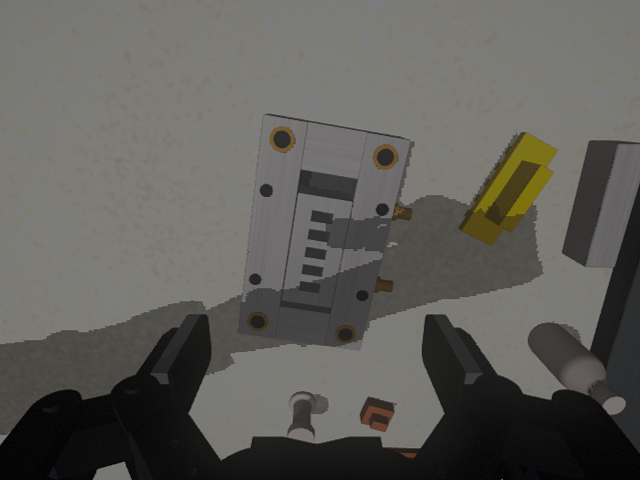

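View pics/w_core.png

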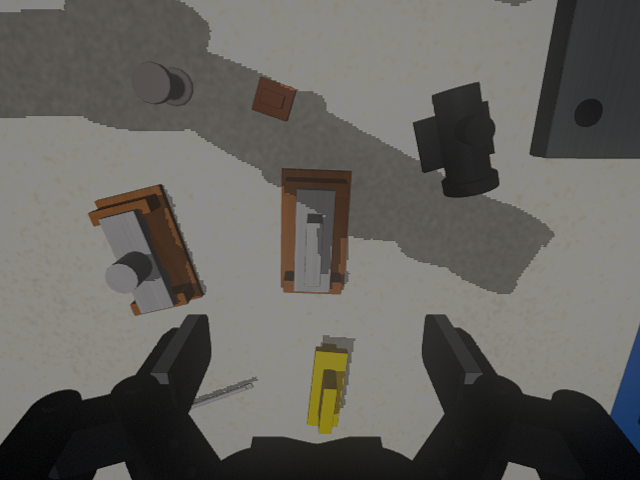

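The wrist views are clear. In the mould view the slide's slots run from (322,216) to (310,287), with the gap at (327,183) on the +y side. The core is at (316,232), with its rib clearly visible. Next I compute exact axes, using the depth of the slots and slide top.

```bash
python3 - <<'E'
from h import *
def pca(Q,s):
    r=cv2.minAreaRect((Q*1000).astype(np.float32)); b=cv2.boxPoints(r); e=[b[1]-b[0],b[2]-b[1]]; l=max(e,key=np.linalg.norm); l=l*np.sign(l[1])
    print(s,len(Q),np.round(r[0],2),np.round(r[1],1),'long axis yaw from y',round(-np.degrees(np.arctan2(l[0],l[1])),2)); return r
P=np.load('w_core.npy');a=P[...,2];near=(abs(P[...,0]-.618)<.06)&(abs(P[...,1]+.19)<.075)
pca(P[near&(a>.07)&(a<.082)][:,:2],'rib');pca(P[near&(a>.04)&(a<.05)][:,:2],'flange')
P=np.load('w_mould.npy');a=P[...,2];near=(abs(P[...,0]-.503)<.1)&(abs(P[...,1]-.18)<.14)
print(np.histogram(a[near],np.arange(-.005,.07,.0025)))
pca(P[near&(a>.038)&(a<.055)][:,:2],'frame')
sl=near&(a>.0475)&(a<.053)
lab=cv2.connectedComponentsWithStats(sl.astype(np.uint8),connectivity=4)
for i in range(1,lab[0]):
    if lab[2][i][4]>300: Q=P[lab[1]==i];pca(Q[:,:2],'slide');print(lab[2][i],Q[:,2].mean())
dk=(near&(a<.042)&(a>-.02)).astype(np.uint8)
n,L,S,C=cv2.connectedComponentsWithStats(dk,connectivity=4)
for i in range(1,n):
    if 30<S[i][4]<2500:
        Q=P[L==i]; print(S[i],np.round(C[i],1),Q.mean(0).round(4))
E
```

```text
rib 1029 [ 617.02 -188.84] [59.8 14. ] long axis yaw from y -2.33
flange 2723 [ 617.06 -189.18] [104.5  36. ] long axis yaw from y -2.34
(array([    2,  4890, 12679,   105,    13,     8,   465,   464,    53,
          78,    81,   115,   157,   309,   309,   243,   201,   225,
         217,  5752, 16636,  1622,  3407,    10,     0,     0,     0,
           0,     0,     0]), array([-0.005 , -0.0025,  0.    ,  0.0025,  0.005 ,  0.0075,  0.01  ,
        0.0125,  0.015 ,  0.0175,  0.02  ,  0.0225,  0.025 ,  0.0275,
        0.03  ,  0.0325,  0.035 ,  0.0375,  0.04  ,  0.0425,  0.045 ,
        0.0475,  0.05  ,  0.0525,  0.055 ,  0.0575,  0.06  ,  0.0625,
        0.065 ,  0.0675,  0.07  ]))
frame 27818 [503.78 178.49] [220.5 130.3] long axis yaw from y -9.44
slide 4790 [502.81 172.43] [111.2  50.1] long axis yaw from y -9.38
[ 282  192   71  116 4790] 0.050386243035991166
[ 298  169   60   31 1218] [326.9 184.1] [0.5138 0.232  0.0177]
[311 210  22  12 178] [321.8 215.5] [0.5089 0.2028 0.0272]
[308 229  22  11 161] [318.4 233.6] [0.5056 0.1851 0.0303]
[305 247  21  10 143] [315.3 251.2] [0.5026 0.1673 0.0323]
[303 264  20   9 127] [312.3 268.2] [0.4996 0.1496 0.0343]
[300 281  20   8 111] [309.3 284.6] [0.4965 0.1318 0.0354]
[281 298  50  14 226] [305.4 305.7] [0.4924 0.1086 0.0373]
```

```bash
python3 - <<'E'
from h import *
# slot centres on the slide's top plane from the saved mould view
im=cv2.imread('pics/w_mould.png');P=np.load('w_mould.npy')
m=np.array(cams.camera_params('wrist')['mount']);p=cams.camera_params('wrist')
T=np.eye(4);T[:3,:3]=R.from_euler('xyz',[180,0,90],degrees=True).as_matrix();T[:3,3]=[.503,.215,.21];M=T@m
f=240/np.tan(np.radians(p['vertical_fov'])/2);a=P[...,2]
def plane(u,v,z):
    r=M[:3,:3]@np.array([(u-p['cx'])/f,(v-p['cy'])/f,1]);return M[:3,3]+r*(z-M[2,3])/r[2]
dk=(a<.0475).astype(np.uint8);n,L,S,C=cv2.connectedComponentsWithStats(dk,connectivity=4)
for i in range(1,n):
    if 60<S[i][4]<260 and S[i][2]<30:
        v,u=np.nonzero(L==i);q=np.array([plane(x,y,.05)[:2] for x,y in zip(u,v)]);print(np.round(q.mean(0)*1000,2),len(u))
manip.grip(.06)
manip.movep([.617,-.189,.12],[180,0,87.66]);manip.move_straight([.617,-.189,.048],velocity=.06)
f0=manip.current_contact_force();manip.grip(.0);manip.wait(.2)
print('w',manip.current_grip_width(),manip.current_ee_pos(),f0,manip.current_contact_force())
manip.move_straight([.617,-.189,.16],velocity=.1);manip.wait(.3)
print(manip.current_contact_force(),manip.current_moment(),manip.current_ee_pos(),manip.current_orientation(),manip.current_grip_width())
im,d,P=cap('wrist','w_held.png');np.save('w_held.npy',P);print(manip.current_clock())
E
```

```text
[509.25 206.95] 215
[506.21 189.19] 201
[503.21 171.53] 188
[500.28 153.8 ] 174
[497.37 136.09] 162
w -0.00032769093291802766 [ 0.6169901  -0.18898959  0.04797127] [-0.43162446 -0.31121173  0.15608166] [ 0.45782402 -0.18485315 -0.19320167]
[ 0.5365612   0.22490575 -0.35315948] [-0.01882929 -0.0399265  -0.01486535] [ 0.616838   -0.18891525  0.15961661] [-1.79962534e+02 -5.35049332e-03  8.76595337e+01] 6.520770420223238e-05
9.0583
```

View pics/w_held.png

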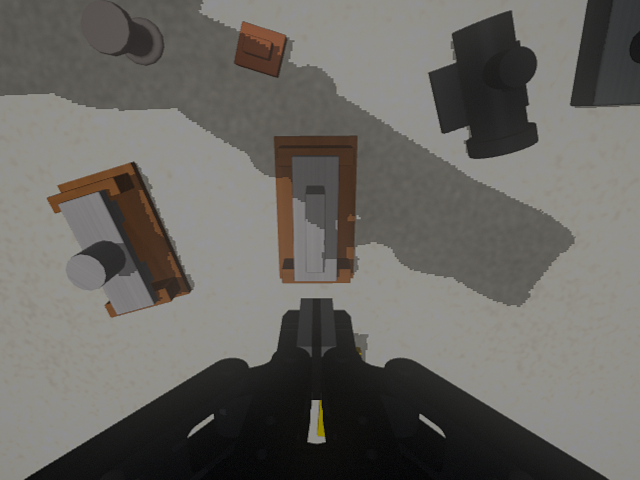

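The gripper shut fully (width 0) and lifted with no load, so the grasp missed. The picture shows the core still on its rest at (316,220) and the closed fingertips at (316,300). I'll check the geometry before trying again.

```bash
python3 - <<'E'
from h import *
P=np.load('w_held.npy');a=P[...,2];near=(abs(P[...,0]-.618)<.06)&(abs(P[...,1]+.19)<.075)
for lo,hi,s in((.07,.082,'rib'),(.04,.05,'fl')):
    k=near&(a>lo)&(a<hi); r=cv2.minAreaRect((P[k][:,:2]*1000).astype(np.float32));print(s,k.sum(),r,a[k].mean())
# fingers in tool coords
T=tool();Q=(P-T[:3,3])@T[:3,:3]
for v in (299,301,305,312,320,335,350): 
    print(v,np.round(Q[v,306:330:4]*1000,1).tolist())
print(manip.current_ee_pos(),manip.current_grip_width())
for w in (.085,.0):
    manip.grip(w);manip.wait(.1);print(w,manip.current_grip_width())
    im,d,P=cap('wrist');Q=(P-T[:3,3])@T[:3,:3]
    k=(Q[...,2]<.03)&(d>0)&(Q[...,2]>-.06)
    print('tip z max',np.sort(Q[k][:,2])[-5:]*1000,Q[k&(Q[...,2]>-.03)].min(0)*1000,Q[k&(Q[...,2]>-.03)].max(0)*1000)
print(manip.current_clock())
E
```

```text
rib 1562 ((617.1421508789062, -189.10726928710938), (60.44900131225586, 13.632067680358887), 87.2485580444336) 0.07636906244997406
fl 3955 ((617.0521240234375, -189.00775146484375), (103.83203125, 36.05825424194336), 87.6085205078125) 0.044453306661846666
299 [[11.1, -3.3, -35.2], [10.7, -1.6, -34.4], [11.2, 0.0, -35.4], [10.8, 1.7, -34.6], [11.1, 3.3, -35.3], [11.4, 4.9, -35.8]]
301 [[10.9, -3.2, -36.4], [11.0, -1.6, -36.7], [10.8, 0.0, -36.3], [10.6, 1.7, -36.0], [10.5, 3.3, -35.7], [11.6, 4.9, -37.8]]
305 [[10.7, -3.2, -39.4], [10.9, -1.6, -39.8], [10.9, 0.0, -39.9], [10.7, 1.6, -39.5], [10.4, 3.2, -39.0], [10.7, 4.8, -39.5]]
312 [[10.9, -3.0, -45.3], [10.7, -1.5, -44.9], [11.1, 0.1, -45.7], [11.1, 1.6, -45.6], [11.1, 3.2, -45.6], [10.5, 4.7, -44.6]]
320 [[10.7, -2.9, -50.8], [10.9, -1.4, -51.1], [10.9, 0.1, -51.1], [10.8, 1.6, -51.0], [10.5, 3.1, -50.5], [10.4, 4.6, -50.2]]
335 [[11.9, -2.5, -62.4], [10.9, -1.2, -60.9], [10.6, 0.2, -60.5], [11.0, 1.5, -61.1], [10.9, 2.9, -60.9], [10.9, 4.3, -60.9]]
350 [[12.2, -2.3, -71.3], [9.5, -1.1, -67.5], [9.1, 0.2, -66.9], [9.2, 1.5, -67.1], [9.3, 2.8, -67.2], [9.3, 4.2, -67.3]]
[ 0.61689635 -0.18896233  0.15973162] -3.4741472098938e-05
0.085 0.08483660913486225Traceback (most recent call last):
  File "<stdin>", line 14, in <module>
    return umr_minimum(a, axis, None, out, keepdims, initial, where)
ValueError: zero-size array to reduction operation minimum which has no identity
```

The depth picture puts the shut finger ends about 34 mm behind the reported TCP. With the TCP at z=0.048 the tips were at about 0.082, just above the rib's 0.076 top, which explains the miss. I'll regrasp 34 mm lower, feeling for contact.

```bash
cat >> h.py <<'E'
OFF=.034   # real finger ends lie this far behind the reported TCP
def F(n=3): return np.mean([manip.current_contact_force() for _ in range(n)],0)
E
python3 - <<'E'
from h import *
manip.grip(.05);b=F();print(b)
manip.move_straight([.617,-.189,.05],velocity=.1)
z=.05
while z>.0145:
    z=max(z-.009,.0145);manip.move_straight([.617,-.189,z],velocity=.05)
    df=F()-b
    if abs(df[2])>4: print('touch',z,df);break
manip.grip(.0);manip.wait(.2);w=manip.current_grip_width();print('w',w,F()-b,manip.current_ee_pos(),manip.current_clock())
if .012<w<.017:
    manip.move_straight([.617,-.189,.13],velocity=.1);manip.wait(.3)
    print(F()-b,manip.current_moment(),manip.current_grip_width(),manip.current_ee_pos())
im,d,P=cap('wrist','w_held2.png');np.save('w_held2.npy',P);np.save('w_held2T.npy',tool());print(manip.current_clock())
E
```

```text
[0.03084509 1.01632951 0.19463634]
w 0.013247867778623754 [-2.16430944 -0.83059761  5.63737282] [ 0.61678582 -0.18930323  0.01534639] 13.6167
[ 0.39995976 -0.75145908 -5.567193  ] [-0.01009536 -0.00033094  0.0330038 ] 0.013365480796727525 [ 0.61683171 -0.18893991  0.12963144]
15.275
```

View pics/w_held2.png

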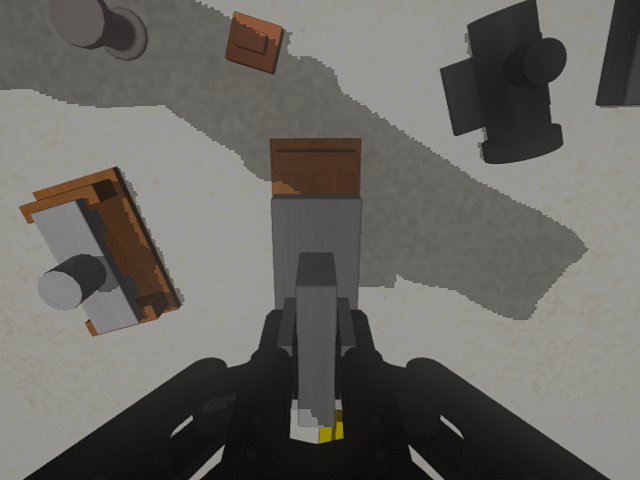

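The core is now held at width 13.2 mm with a 5.6 N load. The rib is between the pads at (316,340) and the flange's front edge is at v≈197. Now I measure the core's pose in the hand.

```bash
python3 - <<'E'
from h import *
P=np.load('w_held2.npy');T=np.load('w_held2T.npy');Q=(P-T[:3,3])@T[:3,:3]*1000
for v in (199,205,215,225,235,245):
    row=Q[v,262:372];k=np.nonzero(np.abs(row[:,2]-np.nanmedian(Q[215:240,290:340,2]))<4)[0]
    print(v,262+k.min(),262+k.max(),row[k.min()].round(1),row[k.max()].round(1),'mid y',(row[k.min(),1]+row[k.max(),1])/2)
for c in (280,300,316,335,350):
    col=Q[190:215,c];print(c,[q.round(1).tolist() for q in col[3:14:2]])
for v in (265,275,290,310): print('rib',v,Q[v,296:340:6].round(1).tolist())
fl=Q[200:245,275:358].reshape(-1,3);A=np.c_[fl[:,:2],np.ones(len(fl))];print('plane',np.linalg.lstsq(A,fl[:,2],rcond=None)[0])
E
```

```text
199 271 361 [ 51.1 -17.  -27.4] [ 51.5  18.4 -28.8] mid y 0.7241629586680247
205 271 361 [ 48.8 -17.  -27.9] [ 49.3  18.4 -29.8] mid y 0.6934146281950895
215 272 361 [ 45.  -16.6 -28.9] [ 44.9  18.7 -28.4] mid y 1.0453629613573874
225 272 361 [ 40.8 -16.8 -28.5] [ 40.7  18.9 -28.3] mid y 1.021946923680792
235 272 360 [ 36.6 -17.  -28.6] [ 36.6  18.6 -28.5] mid y 0.8136642473725644
245 273 360 [ 32.6 -16.6 -29.5] [ 32.1  18.8 -28.1] mid y 1.098777990709939
280 [[22.3, -27.8, 119.7], [nan, nan, nan], [51.9, -13.4, -27.2], [51.4, -13.3, -28.5], [50.8, -13.2, -29.2], [49.7, -13.4, -28.2]]
300 [[22.1, -12.0, 120.4], [51.7, -5.7, -22.8], [51.9, -5.5, -27.2], [51.5, -5.4, -29.1], [50.6, -5.5, -28.7], [49.9, -5.5, -29.0]]
316 [[22.0, 0.7, 121.1], [51.9, 0.8, -23.3], [51.8, 0.8, -26.6], [51.5, 0.8, -29.1], [50.7, 0.8, -28.9], [50.1, 0.8, -29.6]]
335 [[21.9, 15.8, 121.2], [51.8, 8.5, -23.1], [51.8, 8.3, -26.6], [51.5, 8.2, -28.8], [50.8, 8.2, -29.4], [50.1, 8.2, -29.6]]
350 [[21.9, 27.8, 121.5], [51.8, 14.6, -22.9], [52.0, 14.2, -27.5], [51.4, 14.1, -28.5], [50.6, 14.2, -28.4], [49.9, 14.1, -2
[... 584 characters left out ...]
.9, -61.0], [20.4, 0.2, -60.4], [20.1, 2.2, -59.8], [20.6, 4.2, -60.8], [20.7, 6.2, -61.0], [10.6, 9.4, -43.3]]
 ** On entry to DLASCL parameter number  4 had an illegal value
 ** On entry to DLASCL parameter number  4 had an illegal valueTraceback (most recent call last):
  File "<stdin>", line 9, in <module>
    x, resids, rank, s = _umath_linalg.lstsq(a, b, rcond,
                         ~~~~~~~~~~~~~~~~~~~^^^^^^^^^^^^^
                                             signature=signature)
                                             ^^^^^^^^^^^^^^^^^^^^
    raise LinAlgError("SVD did not converge in Linear Least Squares")
numpy.linalg.LinAlgError: SVD did not converge in Linear Least Squares
```

```bash
python3 - <<'E'
from h import *
ax=np.array([np.sin(np.radians(9.4)),np.cos(np.radians(9.4))])
c=np.array([.503,.1715])-.08*ax
manip.movep([*c,.13],[180,0,80.6]);manip.move_straight([*c,.11],velocity=.06);manip.wait(.3)
T=tool();im,d,P=cap('wrist','w_sl.png');np.save('w_sl.npy',P);np.save('w_slT.npy',T)
p=cams.camera_params('wrist');M=T@np.array(p['mount']);f=240/np.tan(np.radians(p['vertical_fov'])/2)
near=(abs(P[...,0]-.503)<.045)&(abs(P[...,1]-.172)<.07);a=P[...,2]
def q(mask,z=.0502):
    v,u=np.nonzero(mask);r=np.stack([(u-p['cx'])/f,(v-p['cy'])/f,np.ones(len(u))],-1)@M[:3,:3].T
    return (M[:3,3]+r*((z-M[2,3])/r[:,2])[:,None])[:,:2]*1000
sl=near&(a>.0478)&(a<.053);n,L,S,C=cv2.connectedComponentsWithStats(sl.astype(np.uint8),connectivity=4);i=1+S[1:,4].argmax()
r=cv2.minAreaRect(q(L==i).astype(np.float32));print('slide',r,a[L==i].mean())
n,L,S,C=cv2.connectedComponentsWithStats((near&(a<.047)).astype(np.uint8),connectivity=4)
c5=[]
for i in range(1,n):
    if 150<S[i][4]<900 and S[i][2]<60:
        k=q(L==i);rr=cv2.minAreaRect(k.astype(np.float32));print(S[i],k.mean(0).round(2),np.round(rr[0],2),np.round(rr[1],1));c5.append(k.mean(0))
c5=np.array(c5);l=c5[-1]-c5[0];print(c5.mean(0),'yaw',np.degrees(np.arctan(-l[0]/l[1])))
print(manip.current_clock(),manip.current_ee_pos())
E
```

```text
slide ((503.4287414550781, 176.74855041503906), (100.20152282714844, 50.06772994995117), 80.60408020019531) 0.05051627331662522
[296  40  35  20 688] [508.51 207.56] [508.44 207.61] [ 9.6 19.2]
[296  75  35  19 649] [505.72 190.02] [505.53 190.  ] [ 9.6 19.6]
[297 108  34  18 607] [502.79 172.51] [502.82 172.46] [ 9.5 19.6]
[297 140  33  17 542] [499.79 154.6 ] [499.58 154.62] [ 9.5 19.4]
[298 170  32  16 501] [496.89 136.97] [496.86 136.93] [ 9.3 19.4]
[502.74080136 172.33058416] yaw -9.349465348773684
17.2917 [0.49015454 0.09267243 0.11026814]
```

View pics/w_sl.png

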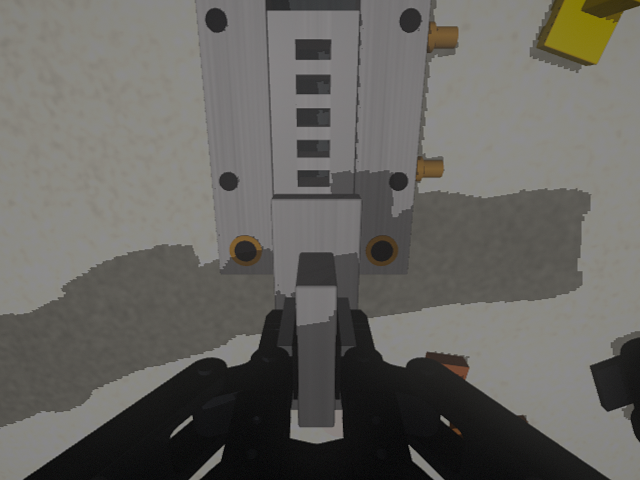

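The slide view shows the five slots in a column from (313,48) to (314,178), with the core in hand at (316,300). The slot centre from this view (502.75, 172.35) agrees with the earlier slide outline (502.8, 172.4). I now move above it and lower with force feedback.

```bash
cat >> h.py <<'E'
ax=np.array([np.sin(np.radians(9.37)),np.cos(np.radians(9.37))]);ay=np.array([ax[1],-ax[0]])
C0=np.array([.50275,.17235])-(-.0001)*ax-.0009*ay
def lower(c,z,zend,b,v=.008,step=.001,lim=4):
    while z>zend:
        z-=step;manip.move_straight([*c,z],velocity=v)
        df=F()-b
        if df[2]>lim or np.hypot(df[0],df[1])>12: break
    return z,df
E
python3 - <<'E'
from h import *
manip.movep([*C0,.11],[180,0,80.63]);manip.move_straight([*C0,.062],velocity=.06);manip.wait(.3)
b=F(8);np.save('b.npy',b);print(b,manip.current_ee_pos(),manip.current_orientation())
z,df=lower(C0,.062,.047,b);print('z',z,df.round(2),manip.current_ee_pos(),manip.current_clock())
if z<.0475:
    z,df=lower(C0,z,.029,b,v=.009);print('z',z,df.round(2),manip.current_ee_pos(),manip.current_clock())
print(manip.current_moment())
E
```

```text
[-0.87024954 -0.02089672 -5.28393293] [0.50207318 0.17269252 0.06228139] [ 1.79974271e+02 -2.08700352e-02  8.06355474e+01]
z 0.046999999999999986 [1.29 0.05 0.37] [0.50181108 0.17255351 0.04691603] 23.0833
z 0.02999999999999997 [-2.19  0.1  10.55] [0.50214903 0.17270782 0.03128146] 27.475
[-0.16982517  0.71048983 -0.05360141]
```

Seated: the TCP is at 0.0313 against an expected 0.031, with no jam. Now I push along the slide's +y.

```bash
python3 - <<'E'
from h import *
b=np.load('b.npy')
z=.0308;manip.move_straight([*C0,z],velocity=.008);print((F()-b).round(2))
s=0;log=[]
while s<.026:
    st=.0015 if s<.015 else .0005
    s+=st;manip.move_straight([*(C0+s*ax),z],velocity=.02 if s<.015 else .008)
    df=F(2)-b;fa=-(df[:2]@ax);p=(np.array(manip.current_ee_pos()[:2])-C0)@ax
    log.append((round(s*1e3,1),round(p*1e3,2),round(fa,1),round(df[2],1)))
    if fa>14: break
print(log);print(manip.current_clock(),manip.current_ee_pos())
E
```

```text
[-1.7   0.04  7.46]
[(1.5, np.float64(0.07), np.float64(3.4), np.float64(9.7)), (3.0, np.float64(0.62), np.float64(5.2), np.float64(11.1)), (4.5, np.float64(1.81), np.float64(5.3), np.float64(10.1)), (6.0, np.float64(3.25), np.float64(4.8), np.float64(11.0)), (7.5, np.float64(4.71), np.float64(5.2), np.float64(12.4)), (9.0, np.float64(6.21), np.float64(5.9), np.float64(11.5)), (10.5, np.float64(7.75), np.float64(5.5), np.float64(11.1)), (12.0, np.float64(9.24), np.float64(5.9), np.float64(11.9)), (13.5, np.float64(10.73), np.float64(3.9), np.float64(12.0)), (15.0, np.float64(12.26), np.float64(5.8), np.float64(11.5)), (16.5, np.float64(13.66), np.float64(5.2), np.float64(12.3)), (17.0, np.float64(14.06), np.float64(6.0), np.float64(12.0)), (17.5, np.float64(14.52), np.float64(5.8), np.float64(11.4)), (18.0, np.float64(15.0), np.float64(5.3), np.float64(12.3)), (18.5, np.float64(15.5), np.float64(6.3), np.float64(12.6)), (19.0, np.float64(15.97), np.float64(5.7), np.float64(11.3)), (19.5, np.float64(16.52), np.float64(6.0), np.float64(11.4)), (20.0, np.float64(17.02), np.float64(5.4), np.float64(11.5)), (20.5, np.float64(17.5), np.float64(6.3), np.float64(11.2)), (21.0, np.float64(18.02), np.float64(5.1), np.float64(11.5)), (21.5, np.float64(18.5), np.float64(6.0), np.float64(11.6)), (22.0, np.float64(19.02), np.float64(6.1), np.float64(11.6)), (22.5, np.float64(19.5), np.float64(5.5), np.float64(12.0)), (23.0, np.float64(20.03), np.float64(5.7), np.float64(12.1)), (23.5, np.float64(20.33), np.float64(6.4), np.float64(11.7)), (24.0, np.float64(20.29), np.float64(6.3), np.float64(13.7)), (24.5, np.float64(20.36), np.float64(8.4), np.float64(13.1)), (25.0, np.float64(20.66), np.float64(7.1), np.float64(12.7)), (25.5, np.float64(21.16), np.float64(7.1), np.float64(11.5)), (26.0, np.float64(21.17), np.float64(8.4), np.float64(13.1))]
35.3167 [0.50598175 0.19337662 0.03132336]
```

```bash
python3 - <<'E'
from h import *
b=np.load('b.npy');z=.0308;s=.026;log=[]
while s<.036:
    s+=.0005;manip.move_straight([*(C0+s*ax),z],velocity=.008)
    df=F(3)-b;fa=-(df[:2]@ax);p=(np.array(manip.current_ee_pos()[:2])-C0)@ax
    log.append((round(s*1e3,1),round(float(p)*1e3,2),round(float(fa),1),round(float(df[2]),1)))
    if fa>14.5: break
print(log);print(manip.current_clock(),manip.current_ee_pos(),(F()-b).round(2))
E
```

```text
[(26.5, 21.21, 9.4, 13.2), (27.0, 21.16, 9.7, 12.9), (27.5, 21.18, 11.1, 14.0), (28.0, 21.15, 11.6, 14.0), (28.5, 21.12, 12.1, 15.0), (29.0, 21.13, 12.6, 15.8), (29.5, 21.12, 12.8, 16.0), (30.0, 21.13, 14.2, 17.3), (30.5, 21.09, 14.3, 17.4), (31.0, 21.1, 16.4, 17.1)]
37.8167 [0.50590818 0.19331495 0.03150006] [ -6.21 -15.6   17.14]
```

```bash
python3 - <<'E'
from h import *
b=np.load('b.npy')
c=C0+.0225*ax
manip.move_straight([*c,.0314],velocity=.02);print((F()-b).round(2),manip.current_ee_pos())
manip.grip(.05);manip.wait(.2);print(manip.current_grip_width(),F())
e=np.array(manip.current_ee_pos());manip.move_straight([e[0],e[1],.12],velocity=.06)
c=np.array([.506,.192])-.045*ax
manip.movep([*c,.20],[180,0,80.63]);manip.wait(.3)
im,d,P=cap('wrist','w_end.png');a=P[...,2]
def rect(k,s):
    r=cv2.minAreaRect((P[k][:,:2]*1000).astype(np.float32));print(s,k.sum(),r,np.median(a[k]));return np.array(r[0])
near=(abs(P[...,0]-.506)<.1)&(abs(P[...,1]-.185)<.14)
fr=rect(near&(a>.04)&(a<.048),'frame');fl=rect(near&(a>.0565)&(a<.064),'flange');rb=rect(near&(a>.083)&(a<.1),'rib')
for n,x in(('fl',fl),('rib',rb)): print(n,'in mould x,y',(x-fr)@ay,(x-fr)@ax)
print('home net',[(np.round(r['at'],4),r['score']) for r in mark_of('wrist','slide_home')[:1]],manip.current_clock())
E
```

```text
[ 0.61 -4.9   5.04] [0.50604646 0.19350742 0.03132109]
0.04992494157036151 [-0.21208974  0.2316804  -0.34719143]
frame 29055 ((503.70135498046875, 178.0953369140625), (220.84024047851562, 130.35671997070312), 80.68120574951172) 0.04554978758707817
flange 4104 ((507.09405517578125, 193.0523681640625), (103.42572784423828, 36.043914794921875), 80.61311340332031) 0.060469439695442107
rib 1556 ((507.3976745605469, 193.3227081298828), (60.03166961669922, 13.637734413146973), 80.38235473632812) 0.09242033373301037
fl in mould x,y 0.9122883776969726 15.309831101115032
rib in mould x,y 1.16784285403629 15.62599614906961
home net [] 41.5167
```

View pics/w_end.png

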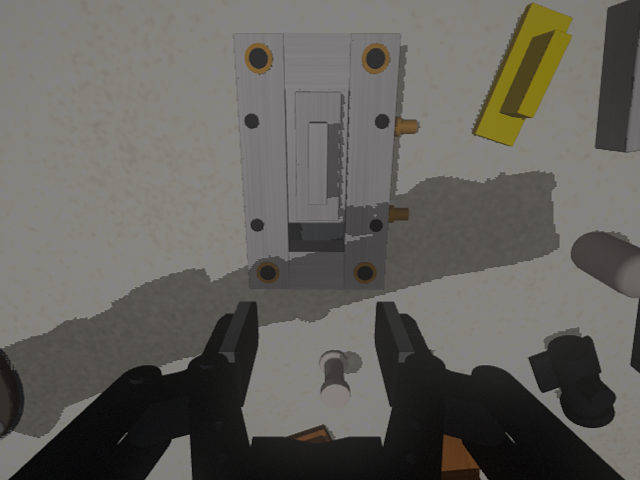

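The final view shows the core seated at (318,157). The pocket gap is only at the −y end (315,240), with none at +y. The flange is 60.5 mm above the bench against 60 expected. I'm handing it in.

```bash
python3 -c "
from h import *
print(manip.current_clock(),F());print(manip.close_job())"
```

```text
41.5167 [0.48872713 0.32119574 0.49062964]
the job is handed in; nothing more can be done
None
```

The core is seated in the slide, the slide is home against the +y end wall, the core is released, and the job was handed in at 41.5 s.

- **First grasp missed.** The finger ends turned out to be about 34 mm behind the reported TCP, seen in wrist depth, so the jaws shut above the rib without touching the core. The second grasp, set lower, held at a width of 13.2 mm.
- **Seating.** All five teeth went in at the first try, lowered at 8–9 mm/s. The contact force peaked at about 10.5 N on seating.
- **Pushing home.** The slide moved about 20 mm at roughly 6 N, then stopped with the push rising to about 16 N while it stood still. The downward press reached about 17 N. I backed the force off before opening the gripper.
- **Last look.** The flange top is 60.5 mm above the bench (60 expected), and the pocket gap is only at the −y end. The flange centre is at mould y = +15.3 mm, x = +0.9 mm. Home is y = +14; the difference is within the 1.2 mm of tooth play plus about 1 mm of measuring error.
- **Checks that failed or were not made.** The network did not find slide_home in the last picture, as the core covers it. The spare core was not measured again after the job. It was standing in its place in the pictures taken after the missed and the good grasp.

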